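Put up the second tier of a display stand

TASK

Put up the upper tier of the display stand: slide the wooden spacer tube that leans in the cardboard carton down over the steel shaft until it stands on the deck, fit the round tray by its hub over the shaft so that it lies on the tube, and cap the shaft with the finial, fully home on the hub. Then stand the amber dropper bottle upright on the tray, flat on its floor beside the finial. Lower every part all the way before you let go, never let one drop, and leave the soap, the tin and the nail brush where they are.

Things in the scene. Friction and masses are not known exactly. Their poses are not given: they have to be found in the camera images.
- stand: Display stand, fixed: round wooden deck 180 mm in diameter, 16 mm thick, with an upright steel shaft 16 mm in diameter in its middle. Origin: middle of the deck's underside on the table, z up the shaft. Deck top 16 mm, shaft end 166 mm above the origin; the shaft's last 10 mm taper to 10 mm across. A soap and a tin lie on the deck beside the shaft.
- shaft_tip (a point): Centre of the shaft's top end, 166 mm above the table.
- carton: Open brown cardboard carton, fixed, 78 (x) x 110 (y) x 54 (z) mm, walls and floor 4 mm, two cells side by side along y. The +y cell (70 x 42 mm inside) holds the spacer tube, which leans over the rim of the -x wall, towards the robot; in the other, at the +x end, stand two seed packets 78 mm high. Origin: middle of the underside.
- spacer: Light wooden tube, 110 mm long, 36 mm outer diameter, 21 mm bore right through, brass band near each end, 80-170 g. Origin: centre of the end now down in the carton; z runs along the tube to the other end, which sticks out over the rim towards the robot, 40 deg from vertical, some 45 mm beyond the rim. Home: origin 16 mm above the table, 40 mm of shaft above the tube.
- spacer_mid (a point): Middle of the spacer tube, on its axis, 55 mm from either end; either end may be up when the tube is on the shaft.
- tray: Round wooden tray, 152 mm in diameter, floor 5 mm thick, rim 3 mm wide and 12 mm high; in its middle a hub 32 mm in diameter, top 26 mm above the underside, 20 mm bore through hub and floor. About 220 g, flat on the table, hub up; lift it by the hub. Origin: centre of the underside, z up. Home: origin 126 mm above the table, 14 mm of shaft above the hub.
- finial: Turned light wooden end knob, 64 mm high: foot 36 mm in diameter and 18 mm high with a brass band, above it a knob 28 mm in diameter (23 to 56 mm up), domed top. Blind hole 20 mm in diameter, 18 mm deep in the underside. 70 g, upright on the table. Origin: centre of the underside, z up. Home: underside on the tray's hub, 152 mm above the table.
- dropper: Amber dropper bottle with black rubber top, upright on the table, 100 mm high, round body 36 mm in diameter up to 55 mm, then shoulder, neck and dropper. About 85 g. Origin: centre of the underside, z up. On the tray its middle belongs 37 to 54 mm from the shaft's axis, between the finial's foot and the rim, with its underside 131 mm above the table.
- soap: Pink wrapped soap bar, 53 x 78 x 26 mm, lies on the stand's deck. Origin: middle of the underside.
- tin: Round balm tin, 47 mm in diameter, 15 mm high, lies on the stand's deck. Origin: middle of the underside.
- brush: Wooden nail brush, 36 x 92 x 33 mm, lies on the table to the right of the stand. Origin: middle of the underside.

How it is judged:
On the way, in this order (a step that is already met when the one before it is completed fails the run):
1. the spacer tube stands on the deck round the shaft, released (z of spacer_mid in the frame of stand between 0.068 and 0.074 m and horizontal distance between spacer_mid and stand below 0.006 m and angle between the z axis of spacer and the z axis of stand, either way round below 0.05 rad and contact force between the fingers and spacer below 0.05 N and linear speed of spacer below 0.1 m/s), for 0.2 s.
2. the tray lies on the spacer tube with the shaft through its hub, released (z of spacer_mid in the frame of stand between 0.068 and 0.074 m and horizontal distance between each of spacer_mid, tray and stand below 0.006 m and angle between the z axis of each of spacer, tray and the z axis of stand, either way round below 0.05 rad and z of tray in the frame of stand between 0.123 and 0.129 m and contact force between the fingers and tray below 0.05 N and linear speed of tray below 0.1 m/s), for 0.2 s.
3. the finial is on the shaft, fully home on the hub, released (z of tray in the frame of stand between 0.123 and 0.129 m and horizontal distance between each of tray, finial and stand below 0.006 m and angle between the z axis of each of tray, finial and the z axis of stand, either way round below 0.05 rad and z of finial in the frame of stand between 0.149 and 0.155 m and contact force between the fingers and finial below 0.05 N and linear speed of finial below 0.1 m/s), for 0.2 s.
4. the dropper bottle stands upright on the tray (z of finial in the frame of stand between 0.149 and 0.155 m and horizontal distance between finial and stand below 0.006 m and angle between the z axis of finial and the z axis of stand, either way round below 0.05 rad and z of dropper in the frame of tray between 0.002 and 0.008 m and angle between dropper's own z axis and vertical below 0.05 rad and horizontal distance between dropper and tray below 0.058 m), for 0.2 s.
At the end, for the whole second after the job is handed in: Tube on the deck, tray on the tube, finial on the hub: each seated within 3 mm, within 6 mm of the shaft's axis and 3 degrees of upright; bottle upright on the tray's floor, its middle within 58 mm of the tray's; all released and at rest; soap, tin and brush within 30 mm of their places (all of step 4 and z of spacer_mid in the frame of stand between 0.068 and 0.074 m and horizontal distance between each of spacer_mid, tray and stand below 0.006 m and angle between the z axis of each of spacer, tray and the z axis of stand, either way round below 0.05 rad and z of tray in the frame of stand between 0.123 and 0.129 m and linear speed of each of spacer, tray, finial, dropper below 0.1 m/s and distance of each of soap, tin, brush from where it was at the start of the episode below 0.03 m); the robot touches nothing.
It fails at once if the spacer tube or the tray is let fall (over 0.5 m/s with no finger on it) ((contact force between the fingers and spacer below 0.01 N and linear speed of spacer above 0.5 m/s) or (contact force between the fingers and tray below 0.01 N and linear speed of tray above 0.5 m/s)).
It fails at once if the finial or the dropper bottle is let fall (over 0.5 m/s with no finger on it) ((contact force between the fingers and finial below 0.01 N and linear speed of finial above 0.5 m/s) or (contact force between the fingers and dropper below 0.01 N and linear speed of dropper above 0.5 m/s)).
It fails at once if the soap, the tin or the nail brush is moved more than 30 mm (distance of any of soap, tin, brush from where it was at the start of the episode above 0.03 m).
It also fails if it takes over 72 s, if anything falls off the work surface, if the arm or the gripper's body presses on something with over 40 N, if the wrist force passes 120 N, or if a joint passes its speed limit or range.

ROBOT

A 6-joint arm with a two-finger parallel gripper is mounted at the origin on a cart in front of the work surface, level with it; the furniture and walls round the work are solid. World frame = base frame: x ahead of the robot, y to its left, z up, the work surface at z = 0. Lengths are in m, angles in rad, forces in N, time in s.
With the tool pointing down it reaches from about 0.375 to 0.925 m from the base axis. Payload 5.7 kg.
Tool frame: the origin (TCP) lies midway between the tips of the shut fingers; the grasp point (between the pads) lies 19 mm behind it; z points along the fingers, y is the line along which they close (so a half turn about z gives the same grasp; the last joint's range is limited). The gripper opens to 88 mm and grips with 3 to 60 N. Pads are 20 mm wide; open, the fingers measure 115 mm over their backs; the gripper's body (75 mm by 178 mm) begins 61 mm behind the grasp point.
Start: joints at [1.177, 0.359, 1.51, -0, 1.272, -0.115], TCP at [0.165, 0.577, 0.223] pointing down, gripper open.
Joint ranges: [-2.97, 2.97], [-1.01, 2.36], [0.21, 2.38], [-0.96, 4.11], [0.2, 2.71], [-2.98, 2.98]. Speed limits (rad/s): [2.39, 2.39, 3.14, 3.14, 3.14, 3.14].

INTERFACE

Orientations are given as a unit quaternion [x, y, z, w].
In Python, from bench import move_ptp, servo_line, goto_joints, move_gripper, sleep, inverse_kinematics, capture, PlanningError, close_job, spot_in, silhouettes, current_clock, current_joint_pos, current_qvel, current_joint_torque, current_position, current_orientation, current_force, current_torque, current_finger_gap, current_grip_force gives the robot as it stands. Calls block until the motion is done:
- move_ptp(position, orientation): joint-space move of the TCP to a pose.
- servo_line(position, orientation=None, rate=0.15, contact_N=None): straight line of the TCP; orientation=None keeps the orientation; rate is the mean speed in m/s. With contact_N (N) it stops when the force on the tool has changed by that much, and returns True; else False.
- goto_joints(angles): joint-space move.
- move_gripper(opening): finger opening in m; the grip force is fixed at half the most; returns when the fingers have stopped.
- sleep(seconds).
- inverse_kinematics(position, orientation): joint angles nearest the present ones, or None.
- capture(name): name is "scene" or "top" or "wrist"; returns a dict with "image" (400x640x3 uint8, blue, green, red), "range_z" (400x640 float32, m along the optical axis (not along the pixel's ray), 0 where there is no reading), "intrinsics" (3x3 intrinsics, pixels), "k1" (the pictures are not rectified: a ray, as slopes to the right and down, at radius r is drawn at 1 + k1 r^2 times it, then the intrinsics apply), "R" (3x3) and "t" (3): a world point X has camera coordinates R X + t. Camera axes: x right, y down, z forward; pixel columns grow to the right and rows downward; lengths in m; the calibration is good to about 2 mm. A picture is of the moment at which its call begins.
A pose or a line that the arm cannot do raises PlanningError and nothing moves.
- close_job(): hands the job in; it is judged then, once.
Trained networks look in the newest picture that a camera, given by its name, has taken for a name from the list of things; names that differ only in an ending like _2 or _b are one class to them, and where a whole thing is asked for, a point or a joint stands for the part that bears it (a point fixed in the world has none). Each returns a list of dicts, best first, with "conf" (0 to 1); they miss things now and then, are a little off and sometimes report something else, mostly with a low value. They report only what shows in the picture. A call takes as long as a camera call.
- spot_in(camera, query): "xy" ([column, row] in pixels, amid what is visible of it).
- silhouettes(camera, query): "region" (400x640 bool, what is visible of it) and "xy" ([column, row] in pixels, amid what is visible of it).
Readings, each from a call of its own:
- current_clock(): time.
- current_joint_pos(): joint angles.
- current_qvel(): joint speeds.
- current_joint_torque(): joint torques, N m.
- current_position(): TCP position.
- current_orientation(): TCP orientation.
- current_force(): force on the tool from outside, world axes, zero at the start.
- current_torque(): the same for the moment, N m.
- current_finger_gap(): finger opening in m.
- current_grip_force(): force on a finger pad.
Only numpy, scipy, OpenCV 4.12 (cv2) and the standard library are available. Lean on these libraries where they do the work, as an engineer would, in place of code of your own. Each camera call takes 0.05 s, during which the arm holds its last target. There are 200 camera calls.

## Working session

There is one attempt and no reset: what is moved stays moved. The work goes in short steps, each a Python script; the robot and the scene stay as the last script left them, time stands still between calls to the robot, and variables do not carry over. Pictures are saved under pics/ and viewed, at most 10 in all, crops included, and the job is handed in when it is done.

```bash
mkdir -p pics; ls
cat > h.py <<'E'
import numpy as np, cv2
from bench import *
from scipy.spatial.transform import Rotation as Ro
def pts(c, mask=None):
    """world points (N,3) of masked pixels with range"""
    z=c["range_z"]; m=(z>0) if mask is None else (mask&(z>0))
    v,u=np.nonzero(m); return unproj(c,u,v,z[v,u])
def unproj(c,u,v,z):
    K=np.array(c["intrinsics"]); k=c["k1"]
    d=np.stack([(u-K[0,2])/K[0,0],(v-K[1,2])/K[1,1]],1); s=d.copy()
    for _ in range(20): s=d/(1+k*(s**2).sum(1,keepdims=True))
    return (np.c_[s*np.asarray(z)[:,None],z]-np.array(c["t"]))@np.array(c["R"])
def proj(c,X):
    X=np.atleast_2d(X)@np.array(c["R"]).T+np.array(c["t"]); s=X[:,:2]/X[:,2:]
    s=s*(1+c["k1"]*(s**2).sum(1,keepdims=True)); K=np.array(c["intrinsics"])
    return s*[K[0,0],K[1,1]]+[K[0,2],K[1,2]]
E
python3 - <<'E'
from h import *
import pickle
print(current_clock(),current_position(),current_orientation())
for n in ["scene","top"]:
    c=capture(n); cv2.imwrite(f"pics/{n}0.png",c["image"]); D={}
    print(n,"cam at",-np.array(c["R"]).T@np.array(c["t"]))
    for q in ["stand","carton","spacer","tray","finial","dropper","soap","tin","brush"]:
        r=silhouettes(n,q)
        if not r: print(q,None); continue
        D[q]=r[0]["region"]; p=pts(c,D[q]); 
        print(q,[(round(a["conf"],2),np.round(a["xy"]).tolist()) for a in r[:2]],np.round(np.median(p,0),3),"lo",np.round(np.percentile(p,2,axis=0),3),"hi",np.round(np.percentile(p,98,axis=0),3))
    pickle.dump((c,D),open(n+".pkl","wb"))
E
```

```text
bench.py
pics
0.0 [0.16485207 0.57618728 0.22180119] [ 1.38939469e-01  9.90300432e-01 -9.06219694e-04 -2.39460059e-04]
scene cam at [ 0.09951099 -0.62142904  0.56241393]
stand [(0.96, [358.0, 229.0])] [ 0.66  -0.129  0.016] lo [ 0.584 -0.206  0.002] hi [ 0.749 -0.064  0.151]
carton [(0.63, [266.0, 195.0])] [0.55  0.081 0.045] lo [0.513 0.047 0.003] hi [0.589 0.163 0.079]
spacer [(0.52, [414.0, 273.0])] [ 0.627 -0.315  0.031] lo [ 0.598 -0.35   0.001] hi [ 0.662 -0.278  0.035]
tray [(0.71, [378.0, 230.0]), (0.65, [356.0, 322.0])] [ 0.667 -0.181  0.031] lo [ 0.65  -0.199  0.018] hi [ 0.693 -0.157  0.033]
finial [(0.87, [311.0, 264.0])] [ 0.481 -0.172  0.031] lo [ 0.472 -0.181 -0.   ] hi [ 0.529 -0.14   0.065]
dropper [(0.58, [275.0, 230.0])] [ 0.482 -0.04   0.043] lo [ 0.47 -0.05  0.  ] hi [0.525 0.043 0.093]
soap [(0.75, [337.0, 210.0]), (0.74, [243.0, 180.0])] [ 0.643 -0.077  0.042] lo [ 0.612 -0.103  0.002] hi [ 0.694 -0.009  0.044]
tin [(0.71, [380.0, 231.0])] [ 0.667 -0.18   0.031] lo [ 0.65  -0.199  0.017] hi [ 0.696 -0.157  0.033]
brush [(0.9, [415.0, 275.0]), (0.15, [244.0, 180
[... 391 characters left out ...]
 [0.492 0.125 0.029] hi [0.578 0.157 0.109]
tray [(0.96, [406.0, 256.0])] [ 0.462 -0.302  0.005] lo [ 0.394 -0.372  0.002] hi [ 0.531 -0.234  0.025]
finial [(0.63, [345.0, 245.0])] [ 0.49  -0.159  0.06 ] lo [ 0.476 -0.173  0.018] hi [ 0.502 -0.148  0.067]
dropper [(0.6, [285.0, 248.0])] [ 0.487 -0.032  0.054] lo [ 0.471 -0.048  0.035] hi [ 0.502 -0.016  0.098]
soap [(0.6, [299.0, 170.0]), (0.49, [197.0, 225.0])] [ 0.651 -0.067  0.042] lo [ 0.614 -0.098  0.036] hi [ 0.688 -0.035  0.045]
tin [(0.85, [345.0, 162.0])] [ 0.67  -0.175  0.031] lo [ 0.649 -0.195  0.027] hi [ 0.69  -0.154  0.035]
brush [(0.71, [411.0, 177.0])] [ 0.631 -0.308  0.032] lo [ 0.599 -0.346  0.025] hi [ 0.665 -0.272  0.036]
```

View pics/scene0.png

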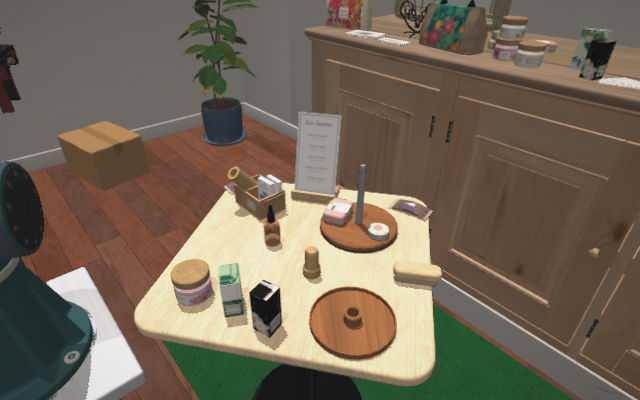

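View pics/top0.png

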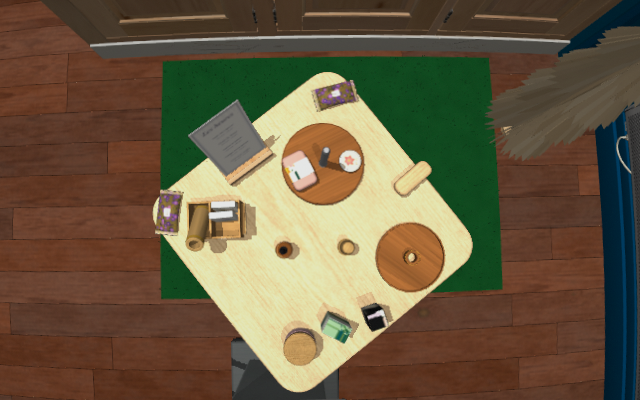

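The scene view shows the tube leaning at about (240,175) in the carton, the shaft at (361,195) and its tip at (361,166). The finial is at (312,263), the dropper at (272,230) and the tray hub at (353,315). In the top view the tube is at (198,227), the shaft tip at (325,150), the hub at (410,257), the finial at (346,247) and the dropper at (285,250). The networks mislabelled some of these: "spacer" and "tray" in the scene view landed on the brush and the tin. Next I'll fit geometry to the points.

```bash
cat >> h.py <<'E'
from scipy.optimize import least_squares
def cyl(p,r,a0,d0):
    """fit cylinder of radius r: point on axis, direction"""
    def f(x):
        d=x[3:]/np.linalg.norm(x[3:]); q=p-x[:3]; return np.linalg.norm(q-np.outer(q@d,d),axis=1)-r
    x=least_squares(f,np.r_[a0,d0],loss="soft_l1",f_scale=.001).x; d=x[3:]/np.linalg.norm(x[3:])
    return x[:3],d,np.sqrt(np.median(f(x)**2))
def circ(p,r):
    """vertical-axis circle centre from surface points, radius r"""
    f=lambda x: np.linalg.norm(p[:,:2]-x,axis=1)-r
    s=least_squares(f,p[:,:2].mean(0),loss="soft_l1",f_scale=.001); return s.x,np.median(abs(s.fun))
def near(P,c,r,z0,z1): return P[(np.linalg.norm(P[:,:2]-c,axis=1)<r)&(P[:,2]>z0)&(P[:,2]<z1)]
E
python3 - <<'E'
from h import *
import pickle
for n in ["scene","top"]:
    c,D=pickle.load(open(n+".pkl","rb")); P=pts(c); print("==",n)
    def show(name,c0,r0,z0,z1,r):
        p=near(P,c0,r0,z0,z1)
        if len(p)<6: print(name,len(p)); return
        x,e=circ(p,r); print(name,len(p),np.round(x,4),"err",round(e,4),"z",np.round(np.percentile(p[:,2],[2,50,98]),4),"mean",np.round(p.mean(0),4))
    show("table",(.55,-.1),.03,-.02,.02,1)
    show("shaft",(.668,-.12),.04,.06,.15,.008)
    show("shafttip",(.668,-.12),.04,.155,.18,.005)
    show("finial foot",(.49,-.16),.03,.003,.017,.018)
    show("finial knob",(.49,-.16),.03,.03,.052,.014)
    show("dropper body",(.487,-.032),.03,.01,.05,.018)
    show("dropper top",(.487,-.032),.03,.07,.12,.005)
    show("hub side",(.462,-.302),.03,.008,.023,.016)
    show("hub top",(.462,-.302),.03,.0235,.03,.013)
    b=np.array([[.42,.08],[.60,.20]]); 
    p=P[(P[:,0]>.47)&(P[:,0]<.6)&(P[:,1]>.118)&(P[:,1]<.165)&(P[:,2]>.06)&(P[:,2]<.13)]
    a,d,e=cyl(p,.018,[.52,.14,.08],[-.64,0,.77]); d=d*np.sign(d[2]); s=(p-a)@d
    print("tube",len(p),"d",np.round(d,3),"tilt",np.degrees(np.arccos(d[2])),"err",e,"top end",np.round(a+d*np.percentile(s,99),4))
    p=P[(P[:,0]>.42)&(P[:,0]<.65)&(P[:,1]>.17)&(P[:,1]<.24)]; print("left stuff z",np.percentile(p[:,2],[50,90,99]) if len(p) else None)
    p=P[(P[:,0]>.5)&(P[:,0]<.8)&(P[:,1]>0)&(P[:,1]<.2)&(P[:,2]>.1)]; print("sign lo/hi",np.percentile(p,[1,99],axis=0).round(3))
for q in [(.165,.577,.223)]: pass
c=capture("wrist"); R=Ro.from_quat(current_orientation()).as_matrix(); Rc=np.array(c["R"]); C=-Rc.T@np.array(c["t"])
print("cam in tool",R.T@(C-current_position()),"axes",np.round(R.T@Rc.T,3))
def tilt(a,yaw=0):
    z=np.array([np.sin(a)*np.cos(yaw),np.sin(a)*np.sin(yaw),-np.cos(a)]); y=np.array([-np.sin(yaw),np.cos(yaw),0]); return np.c_[np.cross(y,z),y,z]
for a in (0,20,40,55,60):
  for s in (1,-1):
    M=tilt(np.radians(a)); M=M@np.diag([s,s,1]); q=Ro.from_matrix(M).as_quat()
    print(a,s,[None if (j:=inverse_kinematics(x,q)) is None else np.round(j,2).tolist() for x in ([.5,.14,.1],[.5,.14,.2],[.665,-.123,.2])])
E
```

```text
== scene
table 273 [-0.2692 -0.6636] err 0.0095 z [-0.0015  0.0005  0.0022] mean [ 5.547e-01 -9.750e-02  5.000e-04]
shaft 245 [ 0.6612 -0.1261] err 0.0019 z [0.0627 0.1068 0.1483] mean [ 0.6672 -0.122   0.1061]
shafttip 42 [ 0.6703 -0.1193] err 0.001 z [0.1562 0.1615 0.1669] mean [ 0.6689 -0.1209  0.1621]
finial foot 96 [ 0.4898 -0.163 ] err 0.0005 z [0.0034 0.0097 0.0164] mean [ 0.4806 -0.173   0.0102]
finial knob 120 [ 0.4735 -0.1814] err 0.003 z [0.0305 0.0414 0.0514] mean [ 0.4826 -0.1715  0.0411]
dropper body 239 [ 0.4881 -0.0311] err 0.0006 z [0.0109 0.0301 0.0492] mean [ 0.4804 -0.0431  0.0302]
dropper top 81 [ 0.4866 -0.0323] err 0.0018 z [0.0707 0.0802 0.1013] mean [ 0.4852 -0.0351  0.0831]
hub side 166 [ 0.4632 -0.3039] err 0.0015 z [0.0084 0.0157 0.0227] mean [ 0.4594 -0.3067  0.0158]
hub top 155 [ 0.4625 -0.3044] err 0.0016 z [0.024  0.0263 0.0281] mean [ 0.4629 -0.304   0.0262]
tube 346 d [-0.642 -0.046  0.765] tilt 40.070363399500046 err 0.0011427557175070196 top end [0.5016 0.14   0.1018]
left stuff z [-0.61314153  0.00323997  0.01223162]
sign lo/hi [[0.51  0.024 0.101
[... 1405 characters left out ...]
.14, 0.39, 1.82, -0.0, 0.93, 1.71], [0.14, 0.27, 1.71, -0.0, 1.16, 1.71], [-0.28, 0.49, 1.36, -0.0, 1.3, 1.29]]
20 1 [[0.19, 0.29, 2.1, -0.16, 0.41, -1.25], [0.19, 0.12, 1.98, -0.1, 0.7, -1.32], [-0.35, 0.33, 1.68, 0.16, 0.81, -2.02]]
20 -1 [[0.19, 0.29, 2.1, -0.16, 0.41, 1.89], [0.19, 0.12, 1.98, -0.1, 0.7, 1.82], [-0.35, 0.33, 1.68, 0.16, 0.81, 1.12]]
40 1 [None, None, [-0.44, 0.28, 1.98, 0.89, 0.36, -2.78]]
40 -1 [None, None, [-0.44, 0.28, 1.98, 0.89, 0.36, 0.37]]
55 1 [None, None, [-0.52, 0.36, 2.18, 2.14, 0.5, 2.2]]
55 -1 [None, None, [-0.52, 0.36, 2.18, 2.14, 0.5, -0.94]]
60 1 [None, None, [-0.55, 0.41, 2.24, 2.32, 0.66, 1.98]]
60 -1 [None, None, [-0.55, 0.41, 2.24, 2.32, 0.66, -1.16]]
```

```bash
cat >> h.py <<'E'
def tool(a,yaw=0):
    """tool pointing down, leaned by a (deg) towards heading yaw (deg); fingers close across the heading"""
    a,yaw=np.radians([a,yaw]); z=np.array([np.sin(a)*np.cos(yaw),np.sin(a)*np.sin(yaw),-np.cos(a)]); y=np.array([-np.sin(yaw),np.cos(yaw),0])
    return np.c_[np.cross(y,z),y,z]
quat=lambda M: Ro.from_matrix(M).as_quat()
def tcp(g,M,back=0): return np.asarray(g)+M[:,2]*(.019-back)
def tubefit(P,a0,d0,w=.03):
    """tube axis from points near a guessed axis (middle a0, dir d0)"""
    d0=np.array(d0)/np.linalg.norm(d0); a0=np.array(a0)
    for _ in range(3):
        q=P-a0; s=q@d0; m=(np.linalg.norm(q-np.outer(s,d0),axis=1)<w)&(abs(s)<.06); p=P[m]
        a,d,e=cyl(p,.018,a0,d0); d=d*np.sign(d@d0); a0=a+d*((a0-a)@d); d0=d; w=.023
    s=(p-a0)@d0; return a0,d0,e,len(p),np.percentile(s,[1,99])
E
python3 - <<'E'
from h import *
d=np.array([-.636,-.044,.771]); d/=np.linalg.norm(d); end=np.array([.501,.1404,.102]); g=end-.013*d
M=tool(15,4); q=quat(M)
sh=np.array([.670,-.118]); U=tool(-25,-10)
for z in (.113,.30): print("ik shaft",inverse_kinematics(tcp([*sh,z],U),quat(U)))
print("ik grasp",inverse_kinematics(tcp(g,M),q))
move_ptp(tcp(g,M,.09),q); print(current_clock(),current_position()-tcp(g,M,.09))
c=capture("wrist"); cv2.imwrite("pics/w1.png",c["image"]); P=pts(c)
P=P[(P[:,2]>.058)&(P[:,2]<.14)]
a,dd,e,n,s=tubefit(P,end-.04*d,d); print("wrist tube d",dd.round(3),"tilt",np.degrees(np.arccos(dd[2])),e,n,s,"end",(a+dd*s[1]).round(4),"from top",end)
E
```

```text
ik shaft [-0.25713198  0.82989914  1.04678747 -0.03516784  1.69985274 -1.65021476]
ik shaft [-0.25713198  0.70290447  0.8498391  -0.03878518  2.02357871 -1.66266109]
ik grasp [ 0.15439906  0.36792531  2.02829457 -0.04692672  0.48492151 -1.44755636]
3.0167 [0.00019289 0.00055512 0.00018426]
wrist tube d [-0.734  0.127  0.667] tilt 48.13499816943514 0.0034465026107976006 1552 [-0.03103966  0.04099472] end [0.5008 0.1406 0.1044] from top [0.501  0.1404 0.102 ]
```

View pics/w1.png

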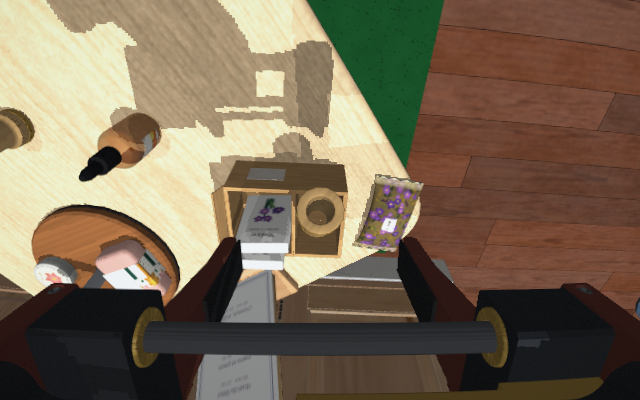

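The wrist view shows the tube's mouth at (321,212), on the midline between the fingertips at (235,250) and (405,250). The packets at (265,220) lie further away in +x. I'll grasp the tube and lift it.

Run:
```python
from h import *
d=np.array([-.636,-.044,.771]); d/=np.linalg.norm(d); end=np.array([.501,.1404,.102]); g=end-.013*d
M=tool(15,4); q=quat(M)
move_gripper(.062)
print("contact",servo_line(tcp(g,M),q,rate=.1,contact_N=8),current_position()-tcp(g,M))
move_gripper(.0); print("gap",current_finger_gap(),current_grip_force())
p=current_position()
servo_line(p+[0,0,.03],q,rate=.08); print(current_force(),current_finger_gap())
servo_line(p+[-.03,-.02,.20],q,rate=.15)
print(current_clock(),current_finger_gap(),current_force())
d2=d; e2=current_position()-M[:,2]*.019+.013*d
for n in ("scene","top"):
    c=capture(n); a,dd,e,k,s=tubefit(pts(c),e2-.055*d,d,.026); print(n,dd.round(3),"tilt",np.degrees(np.arccos(dd[2])),"e",e,k,s,"end",(a+dd*s[1]).round(4),"expect",e2.round(4))
cv2.imwrite("pics/s2.png",capture("scene")["image"])
```

```text
contact False [2.05106181e-04 4.69942768e-05 4.07913593e-04]
gap 0.035633775105829615 29.786995947360992
[ 0.18727398 -0.43988913 -0.71426766] 0.03614770857912861
7.075 0.03621482276983165 [ 0.57945614 -0.22249431 -2.43832776]
scene [-0.63  -0.03   0.776] tilt 39.12742213839126 e 0.0009454889161108003 676 [-0.05521642  0.05849439] end [0.4683 0.1206 0.3039] expect [0.4706 0.1204 0.3012]
top [-0.647 -0.025  0.762] tilt 40.35981755155579 e 0.0004894320944335943 913 [-0.05539569  0.05383734] end [0.4694 0.1211 0.2987] expect [0.4706 0.1204 0.3012]
```

View pics/s2.png

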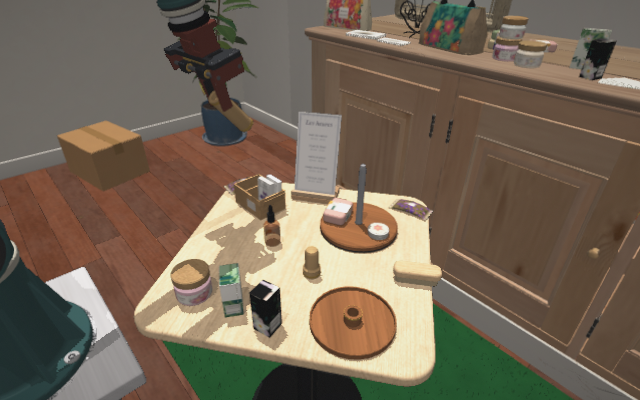

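The tube is held at about (237,108), tilted 39.7°. Next I'll turn it upright, carry it above the shaft and measure it against the shaft in the same pictures.

```bash
cat >> h.py <<'E'
def upright(M,d,yaw):
    """tool rotation bringing world dir d (held in tool pose M) to +z, tool heading yaw deg"""
    A=Ro.align_vectors([[0,0,1]],[d])[0].as_matrix()@M
    y=A[:,1]; cur=np.degrees(np.arctan2(-y[0],y[1])); return Ro.from_euler("z",yaw-cur,degrees=True).as_matrix()@A
def shaftfit(P,z0,z1,c0=(.67,-.118),cam=None):
    p=near(P,c0,.025,z0,z1); v=np.array(c0)-cam[:2]; v/=np.linalg.norm(v)
    n=np.array([-v[1],v[0]]); side=(p[:,:2]-c0)@n
    # lateral: middle of extremes; depth: nearest surface + radius
    lat=(np.percentile(side,3)+np.percentile(side,97))/2; m=abs(side-lat)<.003
    return np.array(c0)+n*lat+v*(np.median(((p[:,:2]-c0)@v)[m])+.008), len(p)
campos=lambda c: -np.array(c["R"]).T@np.array(c["t"])
E
python3 - <<'E'
from h import *
M=Ro.from_quat(current_orientation()).as_matrix(); d=np.array([-.6385,-.0275,.769]); d/=np.linalg.norm(d)
U=upright(M,d,-10); q=quat(U); print(U.round(3))
rel=U.T@[0,0,1]; off=.013  # grasp to tube top along axis
move_ptp(tcp([.50,-.02,.315],U),q); move_ptp(tcp([.670,-.118,.315],U),q); sleep(.3)
print(current_clock(),current_finger_gap(),current_force())
g=current_position()-U[:,2]*.019
for n in ("scene","top"):
    c=capture(n); P=pts(c); a,dd,e,k,s=tubefit(P,g+[0,0,off-.055],[0,0,1],.026)
    m,ns=shaftfit(P,.06,.15,cam=campos(c))
    b=a+dd*s[0]; print(n,"dir",dd.round(4),"e",round(e,5),k,"bot",b.round(4),"top",(a+dd*s[1]).round(4),"shaft",m.round(4),ns,"bot-shaft",(b[:2]-m).round(4))
    cv2.imwrite(f"pics/{n}3.png",c["image"][60:300,150:500] if n=="scene" else c["image"])
print("g",g)
E
```

```text
[[-0.895  0.174 -0.411]
 [ 0.151  0.985  0.088]
 [ 0.42   0.017 -0.907]]
9.1333 0.03626012982192183 [ 0.99852517 -0.85387889 -0.95834851]
scene dir [-0.0045  0.0059  1.    ] e 0.00075 985 bot [ 0.6694 -0.1176  0.2186] top [ 0.6689 -0.117   0.3325] shaft [ 0.6721 -0.1177] 247 bot-shaft [-0.0026  0.0001]
  return _methods._mean(a, axis=axis, dtype=dtype,
  ret = ret.dtype.type(ret / rcount)
Traceback (most recent call last):
  File "h.py", line 41, in tubefit
    s=(p-a0)@d0; return a0,d0,e,len(p),np.percentile(s,[1,99])
                                       ~~~~~~~~~~~~~^^^^^^^^^^
IndexError: index -1 is out of bounds for axis 0 with size 0
```

View pics/scene3.png

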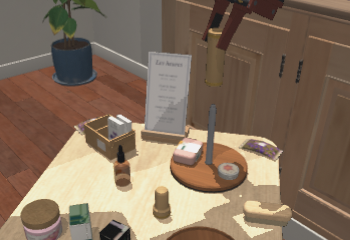

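In the crop the tube hangs upright, its bottom at (213,85) right over the shaft tip at (212,108). The scene camera puts it 2.6 mm short in x, so I'll correct that and lower with contact stops.

Run:
```python
from h import *
p=current_position()+[.002,0,0]; q=current_orientation(); U=Ro.from_quat(q).as_matrix()
servo_line(p-[0,0,.035],q,rate=.1)
r=servo_line(p-[0,0,.075],q,rate=.05,contact_N=6); print("entry",r,current_position()-p,current_force())
if not r:
    r=servo_line(p-[0,0,.192],q,rate=.09,contact_N=8); print("mid",r,current_position()-p,current_force())
    if not r: r=servo_line(p-[0,0,.212],q,rate=.025,contact_N=6); print("seat",r,current_position()-p,current_force())
print(current_clock(),current_finger_gap())
c=capture("scene"); g=current_position()-U[:,2]*.019
a,dd,e,k,s=tubefit(pts(c),g+[0,0,.013-.055],[0,0,1],.026); print(dd.round(4),e,k,"bot",(a+dd*s[0]).round(4),"top",(a+dd*s[1]).round(4))
```

```text
entry False [ 1.93265239e-04 -4.32193971e-05 -7.46968455e-02] [ 0.03586705 -0.24956922 -0.60783046]
mid False [ 4.64279616e-04 -1.15771070e-04 -1.91277791e-01] [ 1.09727396  0.29735695 -1.04001155]
seat True [ 1.01414849e-04 -6.10024662e-04 -1.99902819e-01] [ 0.33684353 -1.68545374  4.00639056]
12.5833 0.03592623998299869
[0.0016 0.0122 0.9999] 0.0009394953949825903 725 bot [ 0.6715 -0.1182  0.0154] top [ 0.6717 -0.1168  0.1318]
```

Run:
```python
from h import *
q=current_orientation(); U=Ro.from_quat(q).as_matrix(); p=current_position()
move_gripper(.07); sleep(.1); servo_line(p-U[:,2]*.12,q,rate=.15)
c=capture("scene"); P=pts(c); a,dd,e,k,s=tubefit(P,[.672,-.118,.071],[0,0,1],.026); print("tube",dd.round(4),e,k,"bot",(a+dd*s[0]).round(4),"top",(a+dd*s[1]).round(4))
M=tool(0,-30); h=np.array([.4624,-.3034]); move_ptp([*h,.13],quat(M)); 
c=capture("wrist"); P=pts(c); cv2.imwrite("pics/w4.png",c["image"])
p=near(P,h,.03,.0225,.031); x,e=circ(p,.013); print("hub top",len(p),x,e,np.median(p[:,2]),"bbox mid",(p[:,:2].max(0)+p[:,:2].min(0))/2)
p=near(P,h,.085,.008,.016); p=p[np.linalg.norm(p[:,:2]-h,axis=1)>.06]; x,e=circ(p,.0745); print("rim",len(p),x,e,np.median(p[:,2]))
p=near(P,h,.06,-.005,.015); p=p[np.linalg.norm(p[:,:2]-h,axis=1)>.03];print("floor z",np.median(p[:,2]) if len(p) else None)
print(current_clock(),current_position())
```

```text
tube [0.0062 0.0014 1.    ] 0.0007527866229469287 780 bot [ 0.6715 -0.1177  0.0154] top [ 0.6722 -0.1175  0.1282]
hub top 691 [ 0.46275603 -0.30351174] 0.0015953393594730116 0.02645174970963483 bbox mid [ 0.46337911 -0.30363758]
rim 2123 [ 0.46287004 -0.30356833] 0.0008860610895834037 0.012386105653184185
floor z 0.0058489610507985994
15.7167 [ 0.46410126 -0.30390725  0.13034527]
```

View pics/w4.png

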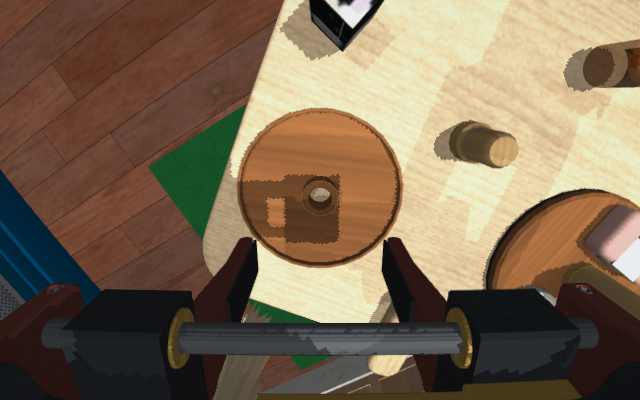

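The hub shows at (320,195) on the finger midline, and the tube is seated (bottom at 15–16 mm, upright). I'll pick up the tray.

Run:
```python
from h import *
M=tool(0,-30); q=quat(M); x=np.array([.4628,-.3035])
print(servo_line([*x,.0085],q,rate=.12,contact_N=6),current_position())
move_gripper(0); print("gap",current_finger_gap()); z0=current_position()[2]
servo_line([*x,z0+.03],q,rate=.08); servo_line([*x,.215],q,rate=.18)
print(current_finger_gap(),current_force())
S=np.array([.671,-.118]); M=tool(0,-20); q=quat(M); move_ptp([*S,.215],q); sleep(.2)
print(current_clock(),current_position(),"z0",z0)
for n in ("scene","top"):
    c=capture(n); P=pts(c); B=.215-z0
    p=near(P,S,.09,B+.008,B+.017); p=p[np.linalg.norm(p[:,:2]-S,axis=1)>.068]
    if len(p)<20: print(n,len(p)); continue
    xx,e=circ(p,.0745); A=np.c_[p[:,:2]-S,np.ones(len(p))]; print(n,len(p),xx.round(4),e,"plane",np.linalg.lstsq(A,p[:,2],rcond=None)[0].round(4),"shaft",shaftfit(P,.13,.16,cam=campos(c)) if n=="scene" else "")
```

```text
False [ 0.46334141 -0.30386971  0.00907184]
gap 0.03213975786457154
0.03210428244061999 [ 0.20124892 -0.86055607 -1.82364848]
20.5083 [ 0.67023795 -0.11951647  0.21520301] z0 0.008597512760240542
scene 367 [ 0.6699 -0.1209] 0.0008733579207998027 plane [-0.0008  0.0012  0.2174] shaft (array([ 0.67223306, -0.11765645]), 90)
top 286 [ 0.669  -0.1195] 0.0008917397055318715 plane [-0.0013 -0.0009  0.2181] shaft
```

Run:
```python
from h import *
q=current_orientation(); T=np.array([.6713,-.1176])
servo_line([*T,.205],q,rate=.05); sleep(.2); a=current_position(); print(a)
T2=T+(T-a[:2])
r=servo_line([*T2,.160],q,rate=.06,contact_N=6); print("entry",r,current_position(),current_force())
if not r:
    r=servo_line([*T2,.128],q,rate=.03,contact_N=5); print("seat",r,current_position(),current_force())
c=capture("scene"); P=pts(c); S=T; B=current_position()[2]-.0086
p=near(P,S,.09,B+.005,B+.02); p=p[np.linalg.norm(p[:,:2]-S,axis=1)>.068]
xx,e=circ(p,.0745); A=np.c_[p[:,:2]-S,np.ones(len(p))]; print(len(p),xx.round(4),e,"plane",np.linalg.lstsq(A,p[:,2],rcond=None)[0].round(4))
print(current_clock(),current_finger_gap())
```

```text
[ 0.67145009 -0.11755708  0.20511294]
entry False [ 0.67147857 -0.11773967  0.16032489] [ 0.02011624  0.0641612  -1.10613949]
seat True [ 0.67089454 -0.11757893  0.13436698] [-0.30446822  0.68845998  4.16660192]
538 [ 0.6706 -0.119 ] 0.0009943236434150002 plane [-0.0038 -0.0022  0.135 ]
22.9083 0.031860957209083586
```

Run:
```python
from h import *
q=current_orientation(); p=current_position()
move_gripper(.07); sleep(.1); servo_line(p+[0,0,.12],q,rate=.15)
M=tool(0,-20); q=quat(M); f=np.array([.4885,-.1633]); move_ptp([*f,.15],q); sleep(.15)
c=capture("wrist"); P=pts(c)
p=near(P,f,.03,.003,.017); x,e=circ(p,.018); print("foot",len(p),x,e)
p=near(P,f,.03,.03,.055); x,e=circ(p,.014); print("knob",len(p),x,e)
p=near(P,f,.03,.058,.075); print("dome",len(p),p.mean(0),p[:,2].max())
c=capture("scene"); P=pts(c); S=np.array([.671,-.118])
p=near(P,S,.09,.128,.148); p=p[np.linalg.norm(p[:,:2]-S,axis=1)>.068]
xx,e=circ(p,.0745); A=np.c_[p[:,:2]-S,np.ones(len(p))]; print("tray",len(p),xx.round(4),e,"plane",np.linalg.lstsq(A,p[:,2],rcond=None)[0].round(4))
print(current_clock(),current_position())
```

```text
foot 121 [ 0.48960562 -0.16342793] 0.00016824555811196726
knob 207 [ 0.48967038 -0.16357304] 0.0001218057556819016
dome 750 [ 0.48775049 -0.16287706  0.06299004] 0.06639952893553266
tray 531 [ 0.67   -0.1183] 0.0010292426112757797 plane [0.0075 0.0036 0.1342]
25.8417 [ 0.49005776 -0.16350358  0.15049681]
```

Run:
```python
from h import *
M=tool(0,-20); q=quat(M); f=np.array([.489,-.1634])
print(servo_line([*f,.021],q,rate=.12,contact_N=6),current_position())
move_gripper(0); print("gap",current_finger_gap()); z0=current_position()[2]; 
servo_line([*f,z0+.03],q,rate=.1); servo_line([*f,z0+.20],q,rate=.18)
T=np.array([.6712,-.1177]); move_ptp([*T,z0+.195],q); sleep(.25); a=current_position(); print("z0",z0,a,current_finger_gap(),current_clock())
c=capture("scene"); P=pts(c)
p=near(P,T,.03,.198,.211); x,e=circ(p,.018); print("foot",len(p),x,e)
cv2.imwrite("pics/s5.png",cv2.resize(c["image"][60:260,240:480],None,fx=2.5,fy=2.5))
c=capture("top"); P=pts(c); p=near(P,T,.03,.25,.275); print("top dome",len(p),p.mean(0) if len(p) else "")
```

```text
False [ 0.48950275 -0.16365315  0.0215468 ]
gap 0.027920512498988973
z0 0.02103364876879533 [ 0.67008603 -0.11841113  0.21658054] 0.027573248767259254 30.3667
foot 101 [ 0.67068581 -0.11863132] 0.0005492958566856755
top dome 3 [ 0.6599527  -0.11812506  0.25459069]
```

View pics/s5.png

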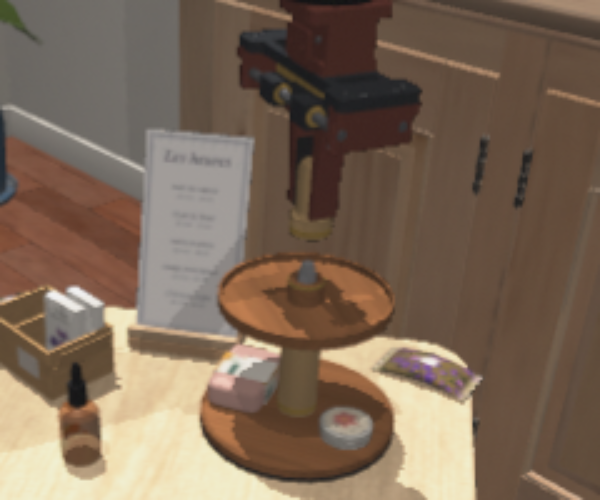

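The tray lies level on the tube with the shaft tip through the hub at (307,272). The finial hangs upright above it at (312,225). I'll lower it now.

Run:
```python
from h import *
q=current_orientation(); z0=.02103; T=np.array([.6714,-.1177])
servo_line([*T,z0+.178],q,rate=.06); sleep(.15); a=current_position(); print(a); T2=T+(T-a[:2])
r=servo_line([*T2,z0+.157],q,rate=.04,contact_N=5); print("entry",r,current_position()-[0,0,z0],current_force())
if not r or current_position()[2]-z0<.155:
    r=servo_line([*T2,z0+.147],q,rate=.02,contact_N=4); print("seat",r,current_position()-[0,0,z0],current_force())
print(current_clock())
```

```text
[ 0.6715987  -0.11770427  0.19914435]
entry False [ 0.67121977 -0.11770087  0.15689865] [ 0.62315947 -0.21649827 -1.1621163 ]
seat True [ 0.67168733 -0.11776911  0.15195049] [ 0.14534136 -0.24153892  4.64312944]
32.0917
```

Run:
```python
from h import *
q=current_orientation(); p=current_position()
move_gripper(.06); sleep(.1); servo_line(p+[0,0,.10],q,rate=.15)
M=tool(0,-10); q=quat(M); f=np.array([.487,-.0315]); move_ptp([*f,.17],q); sleep(.15)
c=capture("wrist"); P=pts(c)
p=near(P,f,.03,.01,.053); x,e=circ(p,.018); print("body",len(p),x,e)
p=near(P,f,.03,.085,.12); print("tip",len(p),p.mean(0),p[:,2].max())
c=capture("scene"); P=pts(c); S=np.array([.671,-.118])
p=near(P,S,.03,.155,.167); x,e=circ(p,.018); print("finial foot",len(p),x,e)
p=near(P,S,.03,.2,.24); print("finial top",p[:,2].max())
p=near(P,S,.09,.128,.148); p=p[np.linalg.norm(p[:,:2]-S,axis=1)>.068]; xx,e=circ(p,.0745); print("tray",xx)
p=near(P,S,.06,.125,.14); p=p[np.linalg.norm(p[:,:2]-S,axis=1)>.03]; A=np.c_[p[:,:2]-S,np.ones(len(p))]; print("floor plane",len(p),np.linalg.lstsq(A,p[:,2],rcond=None)[0].round(4))
print(current_clock(),current_position())
```

```text
body 510 [ 0.48774756 -0.03144255] 0.0003073091985148057
tip 153 [ 0.48538978 -0.03109364  0.09561797] 0.10248739468461326
finial foot 84 [ 0.67259476 -0.11830658] 0.0007407422224666241
finial top 0.21719879708093393
tray [ 0.67061214 -0.11901157]
floor plane 783 [-0.0004  0.0027  0.1315]
34.8583 [ 0.48856613 -0.0320598   0.17040498]
```

Run:
```python
from h import *
M=tool(0,-10); q=quat(M); f=np.array([.4873,-.0315])
print(servo_line([*f,.0275],q,rate=.12,contact_N=6),current_position())
move_gripper(0); print("gap",current_finger_gap()); z0=current_position()[2]
servo_line([*f,z0+.03],q,rate=.1); servo_line([*f,z0+.19],q,rate=.18)
S=np.array([.671,-.1185]); T=S+.044*np.array([-np.cos(.1745),np.sin(.1745)])
servo_line([*T,z0+.17],q,rate=.18); sleep(.2); a=current_position(); T2=T+(T-a[:2]); print("z0",z0,a,T)
servo_line([*T2,z0+.142],q,rate=.05); sleep(.3); print(current_position()-[0,0,z0],current_force(),current_clock())
c=capture("scene"); P=pts(c); p=near(P,T,.03,.15,.192); p=p[np.linalg.norm(p[:,:2]-S,axis=1)>.022]; x,e=circ(p,.018); print("bottle",len(p),x,e,"dist",np.linalg.norm(x-S))
```

```text
False [ 0.4878354  -0.03160331  0.02801371]
gap 0.035566293912557764
z0 0.02777297050832495 [ 0.62706522 -0.1103754   0.19815045] [ 0.62766821 -0.11086091]
[ 0.62843725 -0.11139113  0.14230148] [-0.12408251 -0.86360901 -1.3526563 ] 40.45
bottle 355 [ 0.62877592 -0.11323853] 0.0019335545732571471 dist 0.04255062714202674
```

Run:
```python
from h import *
q=current_orientation(); z0=.02777; p=current_position()
for k in range(3):
    r=servo_line([p[0],p[1],z0+.1312],q,rate=.012,contact_N=1.2); z=current_position()[2]-z0; print(r,z,current_force())
    if not r or z<.1325: break
sleep(.1)
p=current_position(); move_gripper(.046); sleep(.2); print(current_position()-p,current_finger_gap(),current_grip_force(),current_clock())
c=capture("scene"); cv2.imwrite("pics/s6.png",cv2.resize(c["image"][60:260,240:480],None,fx=2.5,fy=2.5))
```

```text
True 0.1306857751952367 [ 0.82285313 -0.0203979   1.93186296]
[-0.00048498  0.00018764 -0.00063737] 0.04594355927762402 0.0 42.1333
```

View pics/s6.png

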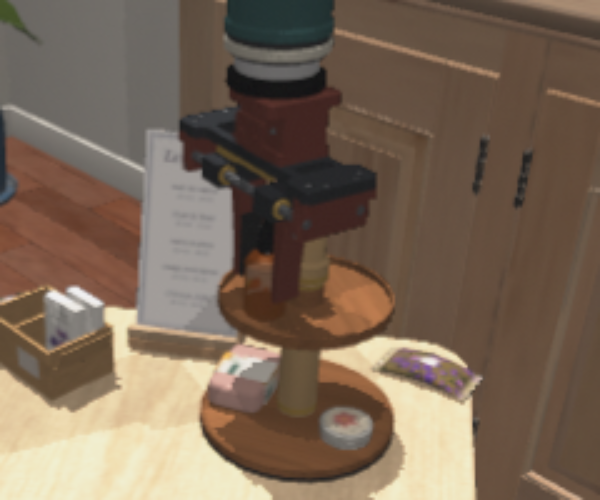

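The bottle stands on the tray at about (262,285), with the finial at (315,262) and the fingers open around the bottle. I'll retreat straight up and check everything.

Run:
```python
from h import *
q=current_orientation(); p=current_position()
servo_line(p+[0,0,.13],q,rate=.1); servo_line(p+[-.12,.05,.16],q,rate=.2); sleep(.3)
c=capture("scene"); P=pts(c); S=np.array([.671,-.118])
p=near(P,S,.025,.155,.167); x,e=circ(p,.018); print("finial foot",x,e)
p=near(P,S,.012,.2,.24); print("finial top",p[:,2].max())
p=near(P,S,.06,.125,.137); p=p[np.linalg.norm(p[:,:2]-S,axis=1)>.03]; A=np.c_[p[:,:2]-S,np.ones(len(p))]; print("floor",len(p),np.linalg.lstsq(A,p[:,2],rcond=None)[0].round(4))
B=np.array([.6285,-.1115]); 
p=near(P,B,.024,.14,.183); a,d,e=cyl(p,.018,[*B,.16],[0,0,1]); print("bottle",a,d.round(3),e)
p=near(P,B,.02,.2,.26); print("bottle top",p[:,2].max())
cv2.imwrite("pics/s7.png",cv2.resize(c["image"][60:260,240:480],None,fx=2.5,fy=2.5))
print(current_clock(),np.abs(current_qvel()).max())
```

```text
finial foot [ 0.65083162 -0.14171341] 0.0033861347638215926
finial top 0.2179156455465339
floor 555 [-0.0016  0.0033  0.1316]
bottle [ 0.6293874  -0.11045689  0.24083614] [0.01  0.011 1.   ] 0.0007341211674275192
bottle top 0.2314651329137236
44.8 0.005950001904212318
```

View pics/s7.png

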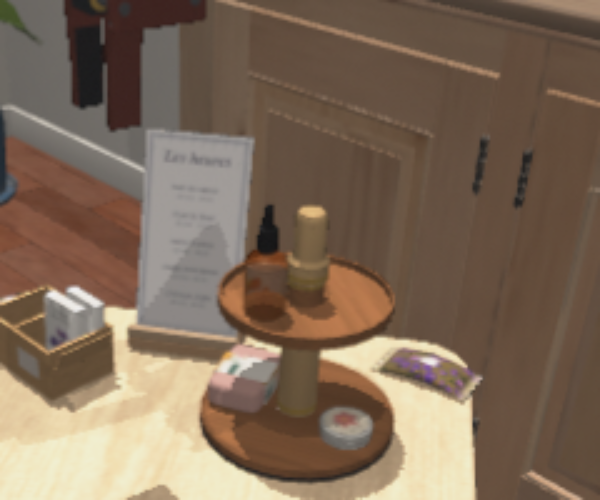

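The picture shows the finial home at (310,245), the bottle upright at (266,275), a level tray, and the soap and tin untouched. The odd foot fit comes from bottle points; the finial top at 0.218 m and the tray floor at 0.1316 m confirm everything is seated.

```bash
python3 -c "
from bench import *
print(close_job())"
```

```text
the job is handed in; nothing more can be done
None
```

The upper tier is up and handed in at about 45 s: the tube is on the deck, the tray on the tube, the finial fully home on the hub, and the bottle upright on the tray. I checked the seating from the cameras; the judging result was not reported back.

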